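# Shut the wide stopper dispenser's gate

### The job

Two rubber-stopper dispensers stand on the lab bench with their slide gates pulled out. Push the gate of the wider dispenser in, by its upright end tab, until the spring plunger clicks down behind the wedge on the gate and holds it shut. Leave the narrower dispenser's gate as it is.

Things in the scene. Friction and masses are not known exactly. Their poses are not given: they have to be found in the camera images.
- gate_wide (a joint): How far the wider dispenser's gate is out, in m: 0 = fully in at its stop; starts 0.050 to 0.078 out. A level steel plate 90 mm wide, top 62 mm above the bench, with about 4 N of friction in its rails. A wedge on it lifts the spring plunger on the way (from about 0.035 to 0.012 out, up to about 8 N of push in all); from 0.012 inward the plunger is down behind the wedge.
- catch_wide (a joint): Lift of the wider dispenser's spring plunger in m: 0 = down (at the start, and again once clicked behind the wedge), about 0.007 while riding over it. It stands in a bridge over the gate, 65 mm inward of the tab's centre when the gate is fully in, with a black round knob 22 mm wide on top, 105 to 117 mm above the bench. It works by itself.
- wide_tab (a point): Centre (90 mm above the bench) of the upright steel tab on the outer end of the wider dispenser's gate: 82 mm wide (y), 10 mm thick (x), from 62 to 112 mm above the bench. x points level inward, the way it is pushed shut; z up. Space in front of and above it is free. Gate fully in, the bridge begins 53 mm inward of the point; the clear hopper, 165 mm high and 116 mm wide, 120 mm inward.
- narrow_tab (a point): The same point on the narrower dispenser's gate, with the same axes. Its tab is 44 mm wide and its hopper 78 mm wide; all else is the same size. This gate is also pulled out, and stays so. Which of the two dispensers stands left and which right varies.

How it is judged:
By the outcome, as a careful person would: the job done as asked, in the order asked, and still so for the second after the job is handed in, with the robot touching nothing.
It also fails if it takes over 32 s, if anything falls off the work surface, if the arm or the gripper's body presses on something with over 40 N, if the wrist force passes 120 N, or if a joint passes its speed limit or range.

### The arm

A 7-joint arm with a two-finger parallel gripper is mounted at the origin on the work surface. World frame = base frame: x ahead of the robot, y to its left, z up, the work surface at z = 0. Lengths are in m, angles in degrees, forces in N, time in s.
With the tool pointing down it reaches from about 0.425 to 0.875 m from the base axis. Payload 4.7 kg.
Tool frame: the origin (TCP) lies midway between the tips of the shut fingers; the grasp point (between the pads) lies env.grip_point_offset behind it (env.grip_point_offset is the distance from the TCP to the grasp point, in m); z points along the fingers, y is the line along which they close (so a half turn about z gives the same grasp; the last joint's range is limited). The gripper opens to 87 mm and grips with 3 to 60 N. Pads are 19 mm wide; open, the fingers measure 117 mm over their backs; the gripper's body (75 mm by 190 mm) begins 51 mm behind the grasp point.
Start: joints at [75.235, 18.392, -4.016, 83.108, 1.295, 78.541, -3.26], TCP at [0.174, -0.626, 0.223] pointing down, gripper open.
Joint ranges: [-163.93, 163.93], [-17.29, 119.83], [-79.2, 71.16], [3.27, 140.29], [-89.18, 269.18], [5.43, 117.66], [-154.24, 154.24]. Speed limits (degrees/s): [147.25, 147.25, 180, 180, 180, 180, 180].

### API

Orientations are given as [roll, pitch, yaw] about the fixed x, y, z axes, in that order (R = Rz(yaw) Ry(pitch) Rx(roll)).
In Python, from cell import env gives the robot as it stands.
- The arm moves only by the shell command python3 -m creep 'ROWS' [FORCE]. ROWS is a JSON object of lists of equal length, an entry for each row: "translation": the shift along the tool's x, y, z in units of 0.08 m (1.0 is 0.08 m), a list of three; "turn": the turn, a rotation vector about the tool's x, y, z in units of 180 degrees (1.0 is 180 degrees), a list of three; "grip": the opening, from 0 (shut) to 1 (fully open). In form: {"translation": [[x, y, z], ...], "turn": [[ax, ay, az], ...], "grip": [grip, ...]}. A call has 1 to 5 rows; each row shifts and turns the commanded pose from where the row before left it, along the tool's axes as they then stand; what a row does not reach is not made up. A row lasts 1/8 s, in which the tool goes at most 62.5 mm and 10.7 degrees, less where a joint would pass 70% of its speed; a pose out of reach is approached as far as the arm can. A call with a number of a shift or a turn outside -1 to 1 is refused whole. A call with a gripper value outside its range is refused whole. The fingers move at their own pace and stop on an object; FORCE is the grip in N (left out, the last holds). Time passes only in rows, so rows that do not move let the fingers close. It gives the time, the measured TCP pose, the force, the opening and the grip force at its end, in the units of the state.
- env.get_obs(): the state, without advancing time (a new reading comes with each control period).
- env.read_camera(name): name is "side" or "top" or "wrist"; returns a dict with "frame" (420x560x3 uint8, red, green, blue), "z_map" (420x560 float32, m along the optical axis (not along the pixel's ray), 0 where there is no reading), "K" (3x3 intrinsics, pixels), "D" ([k1, k2, p1, p2, k3] as OpenCV has them; the pictures are not rectified), "rvec" (rotation vector, rad) and "tvec" (3), from world to camera coordinates, as OpenCV has them. Camera axes: x right, y down, z forward; pixel columns grow to the right and rows downward; lengths in m; the calibration is good to about 2 mm. A picture is of the moment at which its call begins.
- env.sign_off(): hands the job in; it is judged then, once.
The state is a dict: "time_s": time; "qpos": joint angles; "joint_velocities": joint speeds; "effort": joint torques, N m; "tool_pos": TCP position; "tool_rot": TCP orientation; "force": force on the tool from outside, world axes, zero at the start; "wrist_torque": the same for the moment, N m; "grip_width": finger opening in m; "grasp_force": force on a finger pad.
Only numpy, scipy, OpenCV 4.12 (cv2) and the standard library are available. Lean on these libraries where they do the work, as an engineer would, in place of code of your own. Each camera call takes 0.05 s, during which the arm holds its last target. There are 200 camera calls.

## Working session

There is one attempt and no reset: what is moved stays moved. The work goes in short steps, Python scripts to look and compute and a shell command to move; the robot and the scene stay as the last step left them, time stands still between calls to the robot, and variables do not carry over. Pictures are saved under pics/ and viewed, at most 10 in all, crops included, and the job is handed in when it is done.

```bash
mkdir -p pics; ls
python3 - <<'E'
from cell import env
import cv2,numpy as np
o=env.get_obs(); print(o['time_s'],o['tool_pos'],o['tool_rot'],o['force'],env.grip_point_offset)
for n in ['side','top']:
    c=env.read_camera(n); np.savez(f'pics/{n}.npz',**c); cv2.imwrite(f'pics/{n}.png',c['frame'][:,:,::-1])
    print(n,c['K'].tolist(),c['D'],(-cv2.Rodrigues(c['rvec'])[0].T@np.ravel(c['tvec'])))
E
```

```text
pics
0.0 [ 0.1742745  -0.62564703  0.22148195] [-1.79893069e+02  6.56358359e-03  1.55704927e+01] [-0.55548108  0.80038506  0.52418784] 0.0187
side [[387.69693341358123, 0.0, 279.94019254579644], [0.0, 387.69693341358123, 215.52271896852974], [0.0, 0.0, 1.0]] [-0.0582179  0.         0.         0.         0.       ] [0.42909867 0.41881343 0.48368086]
top [[535.5353367068775, 0.0, 283.02740589282865], [0.0, 535.5353367068775, 207.9628071711258], [0.0, 0.0, 1.0]] [-0.18646076  0.          0.          0.          0.        ] [ 0.48064777 -0.00813611  1.0748737 ]
```

View pics/side.png

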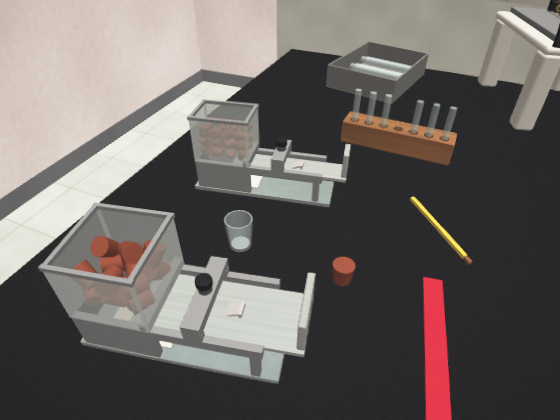

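View pics/top.png

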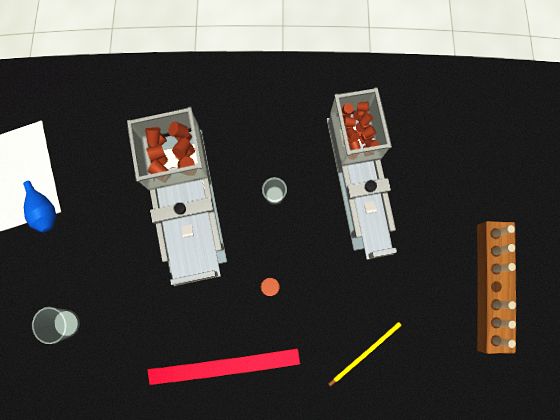

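The side view shows the wide dispenser near-left, with its tab at about (308,310). The top view shows it at left: tab edge (172,283)–(219,274), knob (180,208). The narrow one is at right, with its tab near (381,254).

```bash
cat > h.py <<'E'
import cv2,numpy as np
def cloud(c):
    v,u=np.mgrid[0:420,0:560]
    p=cv2.undistortPoints(np.stack([u.ravel(),v.ravel()],1).astype(np.float64)[:,None],c['K'],c['D'])[:,0]
    z=c['z_map'].ravel().astype(float)
    P=np.c_[p*z[:,None],z]-np.ravel(c['tvec'])
    P=P@cv2.Rodrigues(c['rvec'])[0]
    P[z==0]=np.nan
    return P.reshape(420,560,3)
def ray(c,uv,h):
    p=cv2.undistortPoints(np.array([[uv]],float),c['K'],c['D'])[0,0]
    R=cv2.Rodrigues(c['rvec'])[0]; o=-R.T@np.ravel(c['tvec']); d=R.T@np.r_[p,1]
    return o+d*(h-o[2])/d[2]
E
python3 - <<'E'
from h import *
np.set_printoptions(precision=4,suppress=True)
c=dict(np.load('pics/top.npz'));P=cloud(c)
knob=ray(c,(180,208),.117); print('knob',knob,P[208,180])
print('edge',ray(c,(172,283),.112),ray(c,(219,274),.112),'narrow',ray(c,(381,254),.112))
for n in ['top','side']:
    c=dict(np.load(f'pics/{n}.npz'));P=cloud(c)
    m=(P[...,2]>.075)&(P[...,2]<.118)&(np.linalg.norm(P[...,:2]-ray(dict(np.load('pics/top.npz')),(196,278),.112)[:2],axis=2)<.055)
    q=P[m]; (ctr,s,a)=cv2.minAreaRect(q[:,:2].astype(np.float32)); print(n,m.sum(),ctr,s,a,cv2.boxPoints((ctr,s,a)).tolist(),q[:,2].min(),q[:,2].max())
    if n=='side':
        k=P[275:292,196:212].reshape(-1,3);k=k[(k[:,2]>.11)];print('knob side',k.mean(0))
# rails/hopper direction: hopper top rim
c=dict(np.load('pics/top.npz'));P=cloud(c)
m=(P[...,2]>.155)&(P[...,2]<.175)&(P[...,1]>.05)
q=P[m];print('hopper',m.sum(),cv2.minAreaRect(q[:,:2].astype(np.float32)))
E
```

```text
knob [0.6342 0.1703 0.117 ] [0.6336 0.1697 0.1204]
edge [0.4983 0.182  0.112 ] [0.5154 0.0972 0.112 ] narrow [ 0.552  -0.1952  0.112 ]
top 308 (0.5089290738105774, 0.14519211649894714) (0.01045194361358881, 0.08209105581045151) 12.857298851013184 [[0.49470052123069763, 0.18404562771320343], [0.5129677057266235, 0.10401280969381332], [0.5231575965881348, 0.10633860528469086], [0.5048904418945312, 0.18637141585350037]] 0.07658423972165336 0.11755997927256572
side 680 (0.5088831782341003, 0.14596830308437347) (0.010132387280464172, 0.08151102811098099) 12.159975051879883 [[0.4953458607196808, 0.1847422569990158], [0.5125154256820679, 0.10506005585193634], [0.5224205255508423, 0.10719434916973114], [0.5052509307861328, 0.1868765503168106]] 0.07509707511227952 0.1142063922087387
knob side [0.6316 0.1747 0.1161]
hopper 1053 ((0.7416291832923889, 0.19517266750335693), (0.1150067150592804, 0.11953244358301163), 11.748608589172363)
```

Tab centre is at (0.509, 0.145). Its size measures 82×10 mm as it should, the inward yaw is 12.3°, and the gate is about 0.062 out. The narrow tab is at (0.552, -0.195), so I'll go round the near side at a safe height.

```bash
python3 -m creep '{"translation":[[0.4,-0.39,0],[0.4,-0.39,0],[0.4,-0.39,0],[0.4,-0.39,0],[0.4,-0.39,0]],"turn":[[0,0,0.018],[0,0,0],[0,0,0],[0,0,0],[0,0,0]],"grip":[0,0,0,0,0]}'
python3 -m creep '{"translation":[[0.4,-0.39,0],[0.4,-0.39,0],[0.4,-0.39,0],[0.4,-0.39,0],[0.4,-0.39,0]],"turn":[[0,0,0],[0,0,0],[0,0,0],[0,0,0],[0,0,0]],"grip":[0,0,0,0,0]}'
```

```text
time_s: 0.72
tool_pos: [0.2959, -0.4367, 0.2222]
tool_rot: [-180.0, 0.0, 12.3]
force: [1.1, -0.5, 0.5]
grip_width: 0.0449
grasp_force: 0.0
time_s: 1.35
tool_pos: [0.4187, -0.2503, 0.2223]
tool_rot: [-180.0, 0.0, 12.3]
force: [1.0, -0.8, 0.3]
grip_width: 0.0016
grasp_force: 0.0
```

```bash
python3 -m creep '{"translation":[[0.15,-0.46,0],[0.15,-0.46,0],[0.15,-0.46,0],[0.15,-0.46,0],[0.15,-0.46,0]],"turn":[[0,0,0],[0,0,0],[0,0,0],[0,0,0],[0,0,0]],"grip":[0,0,0,0,0]}'
python3 -m creep '{"translation":[[0.15,-0.46,0],[0.15,-0.46,0],[0.15,-0.46,0],[0.15,-0.46,0],[0.15,-0.46,0]],"turn":[[0,0,0],[0,0,0],[0,0,0],[0,0,0],[0,0,0]],"grip":[0,0,0,0,0]}'
python3 - <<'E'
from cell import env
import cv2
c=env.read_camera('wrist'); cv2.imwrite('pics/w1.png',c['frame'][:,:,::-1])
E
```

```text
time_s: 1.98
tool_pos: [0.4373, -0.0578, 0.2222]
tool_rot: [180.0, 0.0, 12.3]
force: [-0.0, 0.4, -0.4]
grip_width: 0.0002
grasp_force: 0.0
time_s: 2.6
tool_pos: [0.4566, 0.1345, 0.2223]
tool_rot: [180.0, 0.0, 12.3]
force: [-0.1, 0.4, -0.3]
grip_width: 0.0004
grasp_force: 0.0
```

View pics/w1.png

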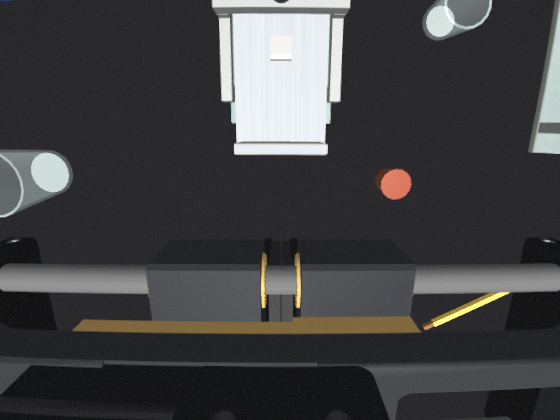

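The wrist view shows the tab square in the picture (columns 234–328, row 149). It is centred on the shut fingers at column 281. Going down to about 0.085, then forward.

```bash
python3 -m creep '{"translation":[[0,0,0.43],[0,0,0.43],[0,0,0.43],[0,0,0.43],[0,0,0]],"turn":[[0,0,0],[0,0,0],[0,0,0],[0,0,0],[0,0,0]],"grip":[0,0,0,0,0]}'
python3 -m creep '{"translation":[[0.15,0,0],[0.15,0,0],[0.1,0,0],[0.1,0,0],[0,0,0]],"turn":[[0,0,0],[0,0,0],[0,0,0],[0,0,0],[0,0,0]],"grip":[0,0,0,0,0]}'
```

```text
time_s: 3.28
tool_pos: [0.4544, 0.1328, 0.0826]
tool_rot: [-179.9, 0.3, 12.4]
force: [-0.1, 0.1, -0.2]
grip_width: 0.0005
grasp_force: 0.0
time_s: 3.9
tool_pos: [0.4964, 0.1423, 0.0849]
tool_rot: [-180.0, -0.0, 12.3]
force: [0.8, -0.1, 0.5]
grip_width: 0.0007
grasp_force: 0.0
```

```bash
python3 -m creep '{"translation":[[0.08,0,0],[0.08,0,0],[0.08,0,0],[0.08,0,0],[0.08,0,0]],"turn":[[0,0,0],[0,0,0],[0,0,0],[0,0,0],[0,0,0]],"grip":[0,0,0,0,0]}'
python3 -m creep '{"translation":[[0.06,0,0],[0.06,0,0],[0.06,0,0],[0,0,0]],"turn":[[0,0,0],[0,0,0],[0,0,0],[0,0,0]],"grip":[0,0,0,0]}'
```

```text
time_s: 4.53
tool_pos: [0.5259, 0.1485, 0.0846]
tool_rot: [180.0, 0.2, 12.3]
force: [-9.8, -2.4, 7.2]
grip_width: 0.0002
grasp_force: 5.3
time_s: 5.03
tool_pos: [0.5427, 0.1521, 0.0849]
tool_rot: [-180.0, -0.1, 12.3]
force: [-0.4, -0.3, -0.8]
grip_width: 0.0008
grasp_force: 0.2
```

```bash
cat > m.py <<'E'
from cell import env
from h import *
import sys
u=np.array([.977,.213])
for n in ['side','top']:
    c=env.read_camera(n);P=cloud(c);cv2.imwrite(f'pics/{n}{sys.argv[1]}.png',c['frame'][:,:,::-1])
    d=(P[...,:2]-np.array([.509,.1455]));a=d@u;l=d@np.array([-.213,.977])
    # tab points clear of fingers, outside of the bridge
    m=(abs(l)>.022)&(abs(l)<.041)&(a>-.03)&(a<.085)&(P[...,2]>.08)&(P[...,2]<.118)
    print(n,m.sum(),'tab along',np.percentile(a[m],[5,50,95]))
    k=(abs(l)<.016)&(abs(a-.127)<.018)&(P[...,2]>.095); print('knob z',np.percentile(P[...,2][k],[90,98]) if k.any() else None)
print('tcp along',(env.get_obs()['tool_pos'][:2]-np.array([.509,.1455]))@u)
E
python3 m.py 1
```

```text
side 8 tab along [0.04720024 0.04975007 0.05225119]
knob z [0.11745439 0.11818386]
top 53 tab along [0.04626017 0.0492591  0.05532157]
knob z [0.12047786 0.12223704]
tcp along 0.03433937086826989
```

View pics/side1.png

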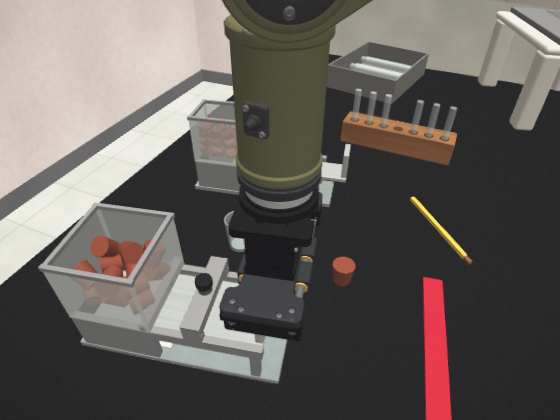

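The side view shows the tab just short of the bridge, with the knob at (204,282) down. The gate is about 12 mm out, right at the edge of the click, so I'll push about 11 mm further.

```bash
python3 -m creep '{"translation":[[0.05,0,0],[0.05,0,0],[0.04,0,0],[0,0,0]],"turn":[[0,0,0],[0,0,0],[0,0,0],[0,0,0]],"grip":[0,0,0,0]}'; python3 m.py 2
```

```text
time_s: 5.62
tool_pos: [0.5528, 0.1543, 0.0849]
tool_rot: [180.0, -0.0, 12.3]
force: [-2.7, -1.3, 1.1]
grip_width: 0.0005
grasp_force: 1.1
side 7 tab along [0.05685744 0.0588389  0.06346718]
knob z [0.11742774 0.11820592]
top 50 tab along [0.05652479 0.05892579 0.06603616]
knob z [0.1202691  0.12159212]
tcp along 0.04471132684058044
```

Gate is about 3 mm out with the plunger down. Backing off and rising.

```bash
python3 -m creep '{"translation":[[-0.1,0,0],[-0.2,0,0],[-0.3,0,0],[-0.3,0,0],[0,0,0]],"turn":[[0,0,0],[0,0,0],[0,0,0],[0,0,0],[0,0,0]],"grip":[0,0,0,0,0]}'
python3 -m creep '{"translation":[[0,0,-0.5],[0,0.2,-0.5],[0,0.5,-0.5],[0,0.5,-0.3],[0,0,0]],"turn":[[0,0,0],[0,0,0],[0,0,0],[0,0,0],[0,0,0]],"grip":[0,0,0,0,0]}'; python3 m.py 3
```

```text
time_s: 6.35
tool_pos: [0.481, 0.1385, 0.0849]
tool_rot: [179.9, -0.0, 12.3]
force: [0.1, 0.0, 0.5]
grip_width: 0.0002
grasp_force: 0.0
time_s: 6.98
tool_pos: [0.5055, 0.0412, 0.2311]
tool_rot: [179.9, -0.3, 11.9]
force: [-0.4, 0.7, -0.9]
grip_width: 0.0008
grasp_force: 0.0
side 425 tab along [0.0554536  0.05873023 0.06468583]
knob z [0.11741764 0.11797555]Traceback (most recent call last):
  File "m.py", line 10, in <module>
    print(n,m.sum(),'tab along',np.percentile(a[m],[5,50,95]))
                                ~~~~~~~~~~~~~^^^^^^^^^^^^^^^^
    return _quantile_unchecked(
        a, q, axis, out, overwrite_input, method, keepdims, weights)
    return _ureduce(a,
                    func=_quantile_ureduce_func,
    ...<5 lines>...
                    overwrite_input=overwrite_input,
                    method=method)
    r = func(a, **kwargs)
    result = _quantile(arr,
                       quantiles=q,
    ...<2 lines>...
                       out=out,
                       weights=wgt)
    slices_having_nans = np.isnan(arr[-1, ...])
                                  ~~~^^^^^^^^^
IndexError: index -1 is out of bounds for axis 0 with size 0
```

View pics/side3.png

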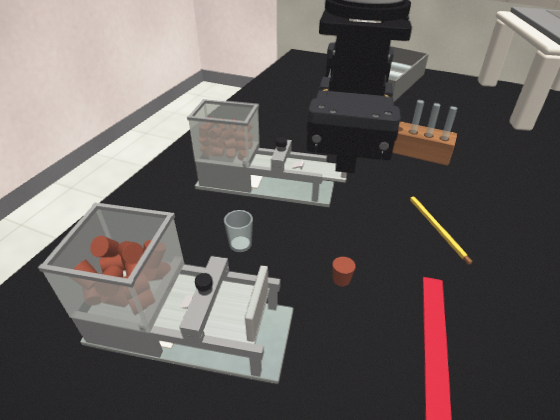

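The picture shows the tab at (258,302), close to the bridge. The wedge has passed inward under it at (188,300), and the knob at (204,282) is down. The narrow gate is unchanged and the robot is clear.

```bash
python3 -c "
from cell import env
print(env.sign_off())"
```

```text
the job is handed in; nothing more can be done
None
```

The wider dispenser's gate is pushed in to about 3 mm from its stop with the plunger down behind the wedge, the narrower gate was left alone, and the job is handed in at about 7 s; sign-off returned no verdict.

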